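# Start up the knife grinder

## Task

Get the knife grinder running: first switch on the supply by pressing the orange rocker over at its white-marked end, then the dust extractor by its blue rocker in the same way, and last press the green START button on the yellow remote fully down and let it come up again. Both rockers must stay on. Do not press the red STOP button, press the remote where it lies without picking it up or pushing it away, and leave the knife, stone and bottle where they are.

Things in the scene. Friction and masses are not known exactly. Their poses are not given: they have to be found in the camera images.
- supply_box: supply switch box, grey with black rim, fixed, 110 (x) by 80 mm (y), rim 45 mm high; origin at centre of underside; +x points to the ON end of its rocker: orange, V-shaped, 70 (x) by 44 mm (y), pivoting across its middle 50 mm above the bench; a white bar marks its ON end, which stands up when off.
- supply (a joint): orange rocker of the supply switch: 0 = off (ON half tilted up, other half level), 0.26 rad = fully on (ON half level, other half up). Stiff: it stays where it is left and does not snap, so press it right down to its stop; takes about 2 to 3 N. Pressing the other end switches it off again.
- supply_press (a point): point to press on top of the orange rocker's ON half, on its middle line, 24 mm from the pivot; about 61 mm above the bench when off, 55 mm when fully on (it moves with the rocker).
- extractor_box: dust-extractor switch box, grey with black rim, fixed, 110 (x) by 80 mm (y), rim 45 mm high; origin at centre of underside; +x points to the ON end of its rocker: blue, V-shaped, 70 (x) by 44 mm (y), pivoting across its middle 50 mm above the bench; a white bar marks its ON end, which stands up when off.
- extractor (a joint): blue rocker of the dust-extractor switch: 0 = off (ON half tilted up, other half level), 0.26 rad = fully on (ON half level, other half up). Stiff: it stays where it is left and does not snap, so press it right down to its stop; takes about 2 to 3 N. Pressing the other end switches it off again.
- extractor_press (a point): point to press on top of the blue rocker's ON half, on its middle line, 24 mm from the pivot; about 61 mm above the bench when off, 55 mm when fully on (it moves with the rocker).
- remote: yellow hand-held wireless remote lying loose, face up, on the bench, 160 mm (x) by 70 mm (y) by 36 mm high, 0.3 to 0.6 kg; origin at the centre of its underside. Green START button at x = +40 mm, red STOP button at x = -40 mm on its top face, each in a grey collar 44 mm across and 12 mm high.
- start (a joint): how far the green START button is pressed: 0 = up, 0.006 m = fully down; springs back when let go; fully down takes about 5 N.
- start_top (a point): centre of the top of the green START button, 28 mm across, 58 mm above the bench when up (10 mm above its collar).
- stop (a joint): how far the red STOP button is pressed: 0 = up, 0.006 m = fully down; springs back.
- stop_top (a point): centre of the top of the red STOP button, 28 mm across, 80 mm from the green one, as high as it.
- pocketknife: folded pocket knife, dark wood with brass ends, 105 (x) by 26 by 14 mm high, lying loose; bystander; origin at the centre of its underside.
- stone: two-layer sharpening stone, 180 (x) by 60 by 27 mm high, loose; bystander; origin at the centre of its underside. (A fixed bench grinder, up to 250 mm high, stands well to the left of all this, its nearest part about 0.43 m left of the robot's midline.)
- oil: small amber bottle of honing oil, 46 mm across, 120 mm high, loose and upright; bystander; origin at the centre of its underside.
Mind the look-alikes: they are no part of the job. What is shaped like the extractor_box but purple or turquoise is not meant.

How it is judged:
On the way, in this order (a step that is already met when the one before it is completed fails the run):
1. the supply rocker is switched on (value of joint supply above 0.21 rad), for 0.1 s.
2. then the extractor rocker is switched on (value of joint each of extractor, supply above 0.21 rad), for 0.1 s.
3. then the green START button is pressed fully down (all of step 2 and value of joint start above 0.0045 m), for 0.05 s.
At the end, for the whole second after the job is handed in: Both rockers on (joint above 0.21 rad), START and STOP buttons up (less than 1 mm down), the remote flat and still on the bench within 30 mm of where it lay, knife, stone and bottle within 20 mm of where they were, bottle upright (all of step 2 and value of joint each of start, stop below 0.001 m and height (world z) of remote below 0.01 m and distance of remote from where it was at the start of the episode below 0.03 m and angle between remote's own z axis and vertical below 0.1 rad and linear speed of remote below 0.02 m/s and distance of each of pocketknife, stone, oil from where it was at the start of the episode below 0.02 m and angle between oil's own z axis and vertical below 0.2 rad); the robot touches nothing.
It fails at once if the extractor is switched on before the supply (value of joint extractor above 0.13 rad and value of joint supply below 0.13 rad).
It fails at once if START is pressed before both rockers are on (value of joint start above 0.003 m and value of joint any of supply, extractor below 0.13 rad).
It fails at once if the red STOP button is pressed (more than 2 mm) (value of joint stop above 0.002 m).
It fails at once if the remote is lifted (12 mm), tipped (0.25 rad) or pushed away (30 mm) (height (world z) of remote above 0.012 m or angle between remote's own z axis and vertical above 0.25 rad or distance of remote from where it was at the start of the episode above 0.03 m).
It fails at once if the pocket knife, stone or bottle is moved more than 20 mm (distance of any of pocketknife, stone, oil from where it was at the start of the episode above 0.02 m).
It also fails if it takes over 48 s, if anything falls off the work surface, if the arm or the gripper's body presses on something with over 40 N, if the wrist force passes 120 N, or if a joint passes its speed limit or range.

## Robot

A 6-joint arm with a two-finger parallel gripper is mounted at the origin on the work surface. World frame = base frame: x ahead of the robot, y to its left, z up, the work surface at z = 0. Lengths are in m, angles in rad, forces in N, time in s.
With the tool pointing down it reaches from about 0.425 to 0.95 m from the base axis. Payload 3.5 kg.
Tool frame: the origin (TCP) lies midway between the tips of the shut fingers; the grasp point (between the pads) lies 19 mm behind it; z points along the fingers, y is the line along which they close (so a half turn about z gives the same grasp; the last joint's range is limited). The gripper opens to 85 mm and grips with 20 to 120 N. Pads are 22 mm wide; open, the fingers measure 114 mm over their backs; the gripper's body (76 mm by 85 mm) begins 54 mm behind the grasp point. The pads swing forward as they close: fully open they stand 13 mm farther back than shut.
Start: joints at [-1.334, 0.286, 1.577, -0, 1.279, -0.15], TCP at [0.255, -0.625, 0.231] pointing down, gripper open.
Joint ranges: [-2.77, 2.77], [-0.9, 2.22], [0.21, 2.48], [-1.53, 4.67], [0.24, 2.81], [-2.84, 2.84]. Speed limits (rad/s): [2.79, 2.79, 3.14, 3.14, 3.14, 3.14].

## Interface

Orientations are given as a unit quaternion [x, y, z, w].
In Python, from plant import ctrl gives the robot as it stands.
- The arm moves only by the tool move_arm, never from a script. Its argument "plan" is a list of rows, each an object of numbers: "x", "y", "z": the shift along the tool's x, y, z in m; "yaw": the turn about the tool's z in rad; "fingers": the closure, from 0 (fully open) to 1 (shut). In form: [{"x": .., "y": .., "z": .., "yaw": .., "fingers": ..}, ...]. A call has 1 to 5 rows; each row is the pose to reach, as a shift and turn from the pose commanded when the call began, along the tool's axes at that moment; what a row does not reach only later rows make up. A row lasts 1/10 s, in which the tool goes at most 50 mm and 8.59 degrees, less where a joint would pass 70% of its speed; a pose out of reach is approached as far as the arm can. A call with a gripper value outside its range is refused whole. The fingers move at their own pace and stop on an object; "force" is the grip in N (left out, the last holds). Time passes only in rows, so rows that repeat a pose let the fingers close. It gives the time, the measured TCP pose, the force, the opening and the grip force at its end, in the units of the state.
- ctrl.get_state(): the state, without advancing time (a new reading comes with each control period).
- ctrl.read_camera(name): name is "side" or "top"; returns the picture (480x640x3 uint8, red, green, blue); there is no depth.
- ctrl.camera_model(name): a dict with "intrinsics" (3x3 intrinsics, pixels), "cam_to_world" (4x4, takes a point from camera to world coordinates). Camera axes: x right, y up, looking along -z (the intrinsics and any distortion apply to the point x, -y, -z); pixel columns grow to the right and rows downward; lengths in m; the calibration is good to about 2 mm. A picture is of the moment at which its call begins. camera_model takes no time and is no camera call.
- ctrl.sign_off(): hands the job in; it is judged then, once.
The state is a dict: "time": time; "qpos": joint angles; "dq": joint speeds; "joint_efforts": joint torques, N m; "eef_pos": TCP position; "tcp_rot": TCP orientation; "contact_force": force on the tool from outside, world axes, zero at the start; "wrist_torque": the same for the moment, N m; "opening": opening from 0.0 (shut) to 1.0 (fully open); "finger_force": force on a finger pad.
Only numpy, scipy, OpenCV 4.12 (cv2) and the standard library are available. Lean on these libraries where they do the work, as an engineer would, in place of code of your own. Each camera call takes 0.05 s, during which the arm holds its last target. There are 200 camera calls.

## Working session

There is one attempt and no reset: what is moved stays moved. The work goes in short steps, Python scripts to look and compute and a tool call to move; the robot and the scene stay as the last step left them, time stands still between calls to the robot, and variables do not carry over. Pictures are saved under pics/ and viewed, at most 10 in all, crops included, and the job is handed in when it is done.

Besides the shell and the picture viewer there is one more tool, called after "Request:" in YAML: its name, and indented under it one key for each argument. move_arm: Moves the arm, as the interface text tells. Its arguments: {"type":"object","properties":{"plan":{"type":"array"},"force":{"type":"number"}},"required":["plan"]}

```bash
mkdir -p pics
cat > h.py <<'E'
import numpy as np, cv2
from plant import ctrl
def cam(n):
    m=ctrl.camera_model(n); return np.array(m["intrinsics"]),np.array(m["cam_to_world"]),m
def ray(n,u,v):
    K,T,_=cam(n); d=np.linalg.inv(K)@[u,v,1]; d=T[:3,:3]@(d*[1,-1,-1]); return T[:3,3],d
def onz(n,u,v,z):
    o,d=ray(n,u,v); return o+d*(z-o[2])/d[2]
def proj(n,p):
    K,T,_=cam(n); c=T[:3,:3].T@(np.array(p)-T[:3,3])*[1,-1,-1]; q=K@c; return q[:2]/q[2]
def shot(n,f):
    im=np.array(ctrl.read_camera(n)); cv2.imwrite("pics/"+f,im[:,:,::-1]); return im
E
python3 - <<'E'
from h import *
for n in("top","side"):
    im=shot(n,n+"0.png"); print(n,cam(n)[2])
s=ctrl.get_state(); print(s)
E
```

```text
top {'intrinsics': array([[441.38791042,   0.        , 321.08639596],
       [  0.        , 441.38791042, 242.55849025],
       [  0.        ,   0.        ,   1.        ]]), 'cam_to_world': array([[ 0.00907388,  0.99797173, -0.06300869,  0.54625563],
       [-0.99993492,  0.00949138,  0.00632983,  0.01514249],
       [ 0.00691503,  0.06294716,  0.9979929 ,  0.73970146],
       [ 0.        ,  0.        ,  0.        ,  1.        ]])}
side {'intrinsics': array([[526.30990753,   0.        , 317.15066149],
       [  0.        , 526.30990753, 241.14434668],
       [  0.        ,   0.        ,   1.        ]]), 'cam_to_world': array([[-0.8570749 ,  0.32592701, -0.39899147,  0.15219383],
       [-0.51500528, -0.56285597,  0.64650037,  0.66779187],
       [-0.0138628 ,  0.75958195,  0.65026386,  0.73817069],
       [ 0.        ,  0.        ,  0.        ,  1.        ]])}
{'time': 0.1, 'qpos': array([-1.33397287e+00,  2.87121303e-01,  1.57801272e+00,  1.24509706e-05,
        1.27863264e+00, -1.50023407e-01]), 'dq': array([ 0.00126978, -0.00200751, -0.00114669, -0.0006033 , -0.00116235,
       -0.00033168]), 'joint_efforts': array([ 6.58444333e-04, -4.07296908e+01, -2.93699026e+01, -1.30331814e-04,
        3.39699349e-03,  1.18733831e-05]), 'eef_pos': array([ 0.25453212, -0.62452998,  0.23006571]), 'tcp_rot': array([ 9.81351703e-01,  1.92217726e-01, -4.12070289e-05, -1.08623765e-03]), 'contact_force': array([ 0.60814112,  0.79734382, -0.78807512]), 'wrist_torque': array([-0.01542758, -0.02604864, -0.02144099]), 'finger_force': 0.0, 'opening': 0.9991276482773467}
```

View pics/top0.png

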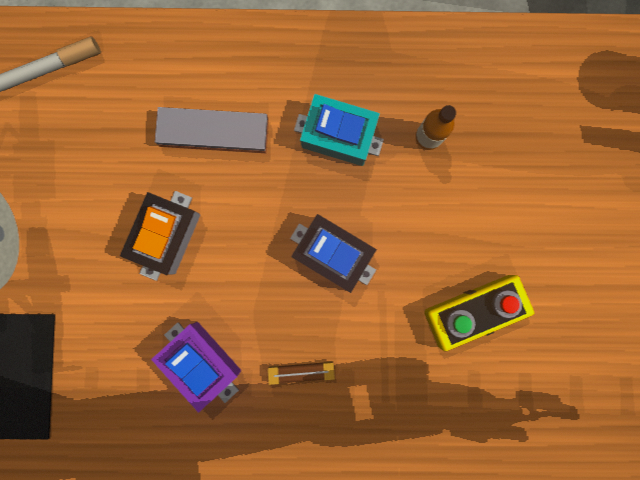

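View pics/side0.png

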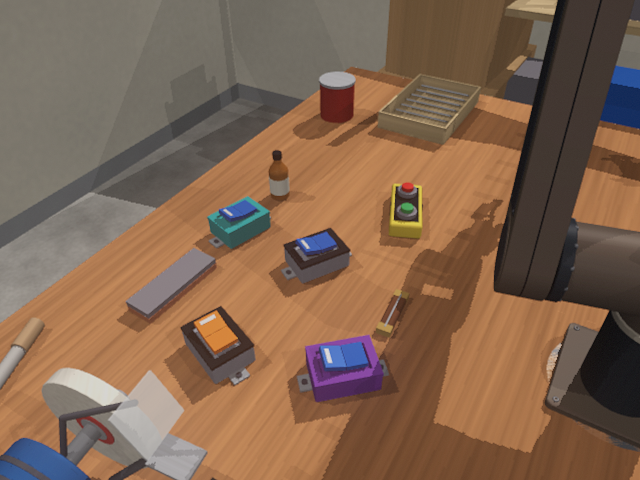

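The top view shows the orange rocker at (155,233) with its white bar at (159,217). There are three blue rockers: (341,126) in a turquoise box, (193,369) in a purple box, and (336,252) in a grey box with a black rim. The last fits the description, with its white bar at (318,244). Green START is at (462,324) and red STOP at (509,304). I'll confirm in a crop and measure.

```bash
cat > meas.py <<'E'
from h import *
im=shot("top","top1.png"); hsv=cv2.cvtColor(im,cv2.COLOR_RGB2HSV)
def rocker(c,lo,hi,white):
    m=cv2.inRange(hsv,lo,hi); k=np.zeros_like(m); cv2.circle(k,c,36,255,-1); m&=k
    w=cv2.inRange(hsv,(0,0,200),(179,70,255))&k
    m=cv2.morphologyEx(m|w,cv2.MORPH_OPEN,np.ones((3,3)))
    cs=max(cv2.findContours(m,0,1)[0],key=cv2.contourArea)
    b=cv2.boxPoints(cv2.minAreaRect(cs))
    wc=np.array(cv2.moments(w,True)["m10"]/w.astype(bool).sum()),np.array(cv2.moments(w,True)["m01"]/w.astype(bool).sum())
    mids=sorted([((b[i]+b[(i+1)%4])/2,np.linalg.norm(b[i]-b[(i+1)%4])) for i in range(4)],key=lambda t:t[1])[:2]
    mids=sorted([t[0] for t in mids],key=lambda p:np.hypot(*(p-np.array(wc))))
    on=onz("top",*mids[0],.064); off=onz("top",*mids[1],.054)
    d=(on-off)[:2]; L=np.hypot(*d); d/=L; c=(on+off)[:2]/2
    wp=onz("top",*wc,.063)[:2]
    print("white px",wc,"len",L,"pivot",c,"ang",np.degrees(np.arctan2(d[1],d[0])),"press",c+.024*d,"white",wp,(wp-c)@d); return c+.024*d
def btn(name,c,lo,hi):
    P=[]
    k=cv2.inRange(hsv,lo,hi); z=np.zeros_like(k); cv2.circle(z,c,20,255,-1); k&=z
    cs=max(cv2.findContours(k,0,1)[0],key=cv2.contourArea); (u,v),r=cv2.minEnclosingCircle(cs)
    M=cv2.moments(cs); print(name,u,v,r,onz("top",M["m10"]/M["m00"],M["m01"]/M["m00"],.057),onz("top",u,v,.057))
if __name__=="__main__":
    rocker((155,233),(5,150,120),(22,255,255),0)
    rocker((336,252),(100,120,80),(125,255,255),0)
    btn("green",(462,324),(45,80,50),(85,255,255)); btn("red",(509,304),(170,120,80),(179,255,255)); 
    print("bottle/knife",onz("top",302,373,.01),onz("top",432,140,0.02))
    cv2.imwrite("pics/crop.png",cv2.resize(im[180:360,100:540,::-1],None,fx=1.8,fy=1.8)[:600,:800])
E
python3 meas.py
```

```text
white px (array(158.63636364), array(216.86363636)) len 0.07184753315136852 pivot [0.6027566  0.26847882] ang -20.927394224551836 press [0.62517341 0.25990639] white [0.62619718 0.26104126] 0.024550878127622612
white px (array(320.02631579), array(243.71052632)) len 0.06967233936440081 pivot [ 0.57419053 -0.00926383] ang 59.97151345759415 press [0.58620086 0.01151481] white [0.58719109 0.01246255] 0.025316074164761677
green 462.5707092285156 323.9595947265625 8.977853775024414 [ 0.46619463 -0.20778694  0.057     ] [ 0.4661997  -0.20755101  0.057     ]Traceback (most recent call last):
  File "meas.py", line 24, in <module>
    btn("green",(462,324),(45,80,50),(85,255,255)); btn("red",(509,304),(170,120,80),(179,255,255));
                                                    ~~~^^^^^^^^^^^^^^^^^^^^^^^^^^^^^^^^^^^^^^^^^^^^
  File "meas.py", line 19, in btn
    cs=max(cv2.findContours(k,0,1)[0],key=cv2.contourArea); (u,v),r=cv2.minEnclosingCircle(cs)
ValueError: max() iterable argument is empty
```

```bash
cat >> h.py <<'E'
from scipy.spatial.transform import Rotation as R
def go(t):
    s=ctrl.get_state(); r=R.from_quat(s["tcp_rot"]); d=r.inv().apply(np.array(t)-s["eef_pos"])
    print("t",s["time"],"pos",s["eef_pos"].round(4),"tool shift",d.round(4),"F",s["contact_force"].round(2))
E
python3 - <<'E'
from h import *
im=cv2.imread("pics/top1.png"); cv2.imwrite("pics/crop.png",cv2.resize(im[180:360,100:540],None,fx=1.8,fy=1.8))
go([.625,.260,.231])
print(R.from_quat(ctrl.get_state()["tcp_rot"]).as_matrix().round(3))
E
```

```text
t 0.15 pos [ 0.2545 -0.6246  0.2302] tool shift [ 6.768e-01 -6.795e-01  6.000e-04] F [-0.11 -0.4   0.17]
[[ 0.926  0.377 -0.   ]
 [ 0.377 -0.926  0.002]
 [ 0.    -0.002 -1.   ]]
```

View pics/crop.png

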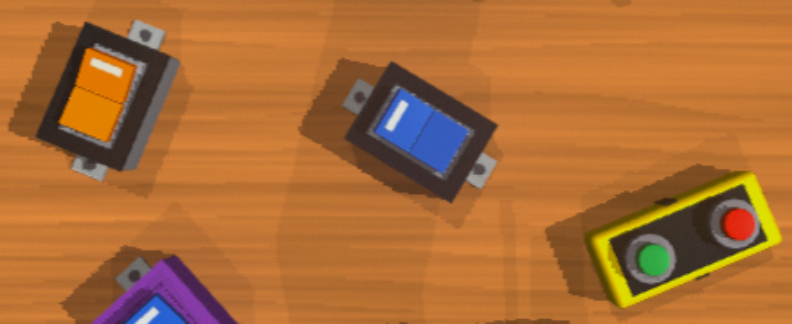

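The crop confirms it: the orange rocker's white bar is at the upper end, the blue rocker in the black-rimmed grey box has its bar at the left end, and green is the left button. Moving over the supply with the fingers shut.

Request:
move_arm:
  plan:
    - {"x": 0.035, "y": -0.035, "z": 0, "yaw": 0, "fingers": 1}
    - {"x": 0.07, "y": -0.07, "z": 0, "yaw": 0, "fingers": 1}
    - {"x": 0.105, "y": -0.105, "z": 0, "yaw": 0, "fingers": 1}
    - {"x": 0.14, "y": -0.14, "z": 0, "yaw": 0, "fingers": 1}
    - {"x": 0.175, "y": -0.175, "z": 0, "yaw": 0, "fingers": 1}

```text
time: 0.65
eef_pos: [0.351, -0.395, 0.2309]
tcp_rot: [0.981, 0.192, 0.0, -0.0]
contact_force: [0.3, -0.6, 0.4]
opening: 0.141
finger_force: 0.0
```

Request:
move_arm:
  plan:
    - {"x": 0.035, "y": -0.035, "z": 0, "yaw": 0, "fingers": 1}
    - {"x": 0.07, "y": -0.07, "z": 0, "yaw": 0, "fingers": 1}
    - {"x": 0.105, "y": -0.105, "z": 0, "yaw": 0, "fingers": 1}
    - {"x": 0.14, "y": -0.14, "z": 0, "yaw": 0, "fingers": 1}
    - {"x": 0.175, "y": -0.175, "z": 0, "yaw": 0, "fingers": 1}

```text
time: 1.15
eef_pos: [0.447, -0.1669, 0.2312]
tcp_rot: [0.981, 0.192, 0.0, 0.0]
contact_force: [0.2, 0.5, 0.7]
opening: -0.004
finger_force: 0.0
```

Request:
move_arm:
  plan:
    - {"x": 0.035, "y": -0.035, "z": 0, "yaw": 0, "fingers": 1}
    - {"x": 0.07, "y": -0.07, "z": 0, "yaw": 0, "fingers": 1}
    - {"x": 0.105, "y": -0.105, "z": 0, "yaw": 0, "fingers": 1}
    - {"x": 0.14, "y": -0.14, "z": 0, "yaw": 0, "fingers": 1}
    - {"x": 0.175, "y": -0.175, "z": 0, "yaw": 0, "fingers": 1}

```text
time: 1.65
eef_pos: [0.543, 0.0613, 0.2312]
tcp_rot: [0.981, 0.192, -0.0, 0.0]
contact_force: [0.7, -0.6, -0.1]
opening: -0.0
finger_force: 0.0
```

```bash
python3 -c "
from h import *
go([.625,.260,.231])"
```

```text
t 1.65 pos [0.543  0.0613 0.2312] tool shift [ 1.509e-01 -1.531e-01  1.000e-04] F [ 0.71 -0.58 -0.05]
```

Request:
move_arm:
  plan:
    - {"x": 0.035, "y": -0.035, "z": 0, "yaw": 0, "fingers": 1}
    - {"x": 0.07, "y": -0.07, "z": 0, "yaw": 0, "fingers": 1}
    - {"x": 0.105, "y": -0.105, "z": 0, "yaw": 0, "fingers": 1}
    - {"x": 0.14, "y": -0.14, "z": 0, "yaw": 0, "fingers": 1}
    - {"x": 0.151, "y": -0.153, "z": 0, "yaw": 0, "fingers": 1}

```text
time: 2.15
eef_pos: [0.6253, 0.2617, 0.2304]
tcp_rot: [0.981, 0.194, -0.0, -0.0]
contact_force: [0.7, -0.4, -0.5]
opening: 0.004
finger_force: 0.0
```

Request:
move_arm:
  plan:
    - {"x": 0, "y": 0, "z": 0.05, "yaw": 0, "fingers": 1}
    - {"x": 0, "y": 0, "z": 0.1, "yaw": 0, "fingers": 1}
    - {"x": 0, "y": 0, "z": 0.14, "yaw": 0, "fingers": 1}
    - {"x": 0, "y": 0, "z": 0.155, "yaw": 0, "fingers": 1}
    - {"x": 0, "y": 0, "z": 0.155, "yaw": 0, "fingers": 1}

```text
time: 2.65
eef_pos: [0.6229, 0.2568, 0.0731]
tcp_rot: [0.981, 0.192, -0.003, 0.0]
contact_force: [0.4, -0.1, -0.7]
opening: -0.001
finger_force: 0.0
```

```bash
python3 -c "
from h import *
go([.625,.260,.054])
a=shot('top','top2.png');b=shot('side','side2.png')
u,v=map(int,proj('top',[.62,.26,.06]));s,t=map(int,proj('side',[.62,.26,.06]));print(u,v,s,t)
c=lambda i,x,y:cv2.resize(i[max(y-70,0):max(y-70,0)+140,max(x-70,0):max(x-70,0)+140,::-1],(400,400))
cv2.imwrite('pics/c2.png',np.hstack([c(a,u,v),c(b,s,t)]))"
```

```text
t 2.65 pos [0.6229 0.2568 0.0731] tool shift [ 0.0033 -0.0022  0.0191] F [ 0.41 -0.15 -0.68]
159 221 209 319
```

View pics/c2.png

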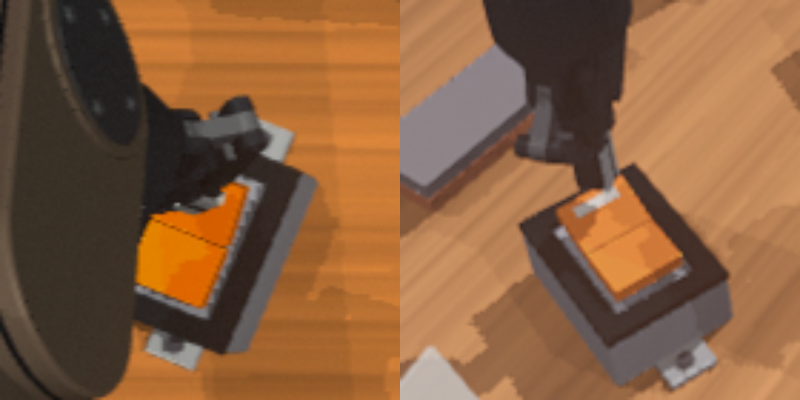

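The views show the fingertips over the white bar on the orange ON half. Pressing.

Request:
move_arm:
  plan:
    - {"x": 0.0, "y": 0, "z": 0.008, "yaw": 0, "fingers": 1}
    - {"x": 0.0, "y": 0, "z": 0.012, "yaw": 0, "fingers": 1}
    - {"x": 0, "y": 0, "z": 0.016, "yaw": 0, "fingers": 1}
    - {"x": 0, "y": 0, "z": 0.019, "yaw": 0, "fingers": 1}
    - {"x": 0, "y": 0, "z": 0.019, "yaw": 0, "fingers": 1}

```text
time: 3.25
eef_pos: [0.6258, 0.2578, 0.058]
tcp_rot: [0.981, 0.192, 0.001, -0.0]
contact_force: [1.6, -1.3, 1.8]
opening: 0.004
finger_force: 1.1
```

Request:
move_arm:
  plan:
    - {"x": 0.0, "y": 0, "z": 0.002, "yaw": 0, "fingers": 1}
    - {"x": 0.0, "y": 0, "z": 0.003, "yaw": 0, "fingers": 1}
    - {"x": 0.0, "y": 0, "z": 0.003, "yaw": 0, "fingers": 1}

```text
time: 3.55
eef_pos: [0.6255, 0.2579, 0.0549]
tcp_rot: [0.981, 0.192, 0.001, 0.0]
contact_force: [1.4, -2.0, 3.8]
opening: 0.003
finger_force: 2.0
```

Request:
move_arm:
  plan:
    - {"x": 0.0, "y": 0, "z": 0.001, "yaw": 0, "fingers": 1}
    - {"x": 0.0, "y": 0, "z": 0.002, "yaw": 0, "fingers": 1}
    - {"x": 0.0, "y": 0, "z": 0.002, "yaw": 0, "fingers": 1}

```text
time: 3.85
eef_pos: [0.6256, 0.2579, 0.0549]
tcp_rot: [0.981, 0.192, 0.0, 0.0]
contact_force: [-1.7, -2.2, 10.3]
opening: 0.004
finger_force: 5.6
```

At its stop: 10 N with no further travel. Lifting and moving to the extractor.

Request:
move_arm:
  plan:
    - {"x": 0, "y": 0, "z": -0.03, "yaw": 0, "fingers": 1}
    - {"x": 0, "y": 0, "z": -0.07, "yaw": 0, "fingers": 1}
    - {"x": -0.02, "y": 0.035, "z": -0.09, "yaw": 0, "fingers": 1}
    - {"x": -0.045, "y": 0.075, "z": -0.09, "yaw": 0, "fingers": 1}
    - {"x": -0.07, "y": 0.115, "z": -0.09, "yaw": 0, "fingers": 1}

```text
time: 4.35
eef_pos: [0.6022, 0.1244, 0.1422]
tcp_rot: [0.981, 0.193, -0.001, -0.0]
contact_force: [2.2, -0.2, -0.1]
opening: -0.003
finger_force: 0.0
```

Request:
move_arm:
  plan:
    - {"x": -0.02, "y": 0.035, "z": 0, "yaw": 0, "fingers": 1}
    - {"x": -0.04, "y": 0.07, "z": 0, "yaw": 0, "fingers": 1}
    - {"x": -0.059, "y": 0.098, "z": 0, "yaw": 0, "fingers": 1}
    - {"x": -0.059, "y": 0.098, "z": 0, "yaw": 0, "fingers": 1}

```text
time: 4.75
eef_pos: [0.5838, 0.0091, 0.1408]
tcp_rot: [0.982, 0.19, -0.002, -0.001]
contact_force: [-0.1, -1.1, -0.0]
opening: -0.0
finger_force: 0.0
```

```bash
python3 -c "
from h import *
go([.586,.0115,.075])
a=shot('side','side3.png'); s,t=217,332
cv2.imwrite('pics/c3.png',cv2.resize(a[200:410,150:430,::-1],(800,600)))"
```

```text
t 4.75 pos [0.5838 0.0091 0.1408] tool shift [ 0.0032 -0.0013  0.0658] F [-0.07 -1.15 -0.02]
```

View pics/c3.png

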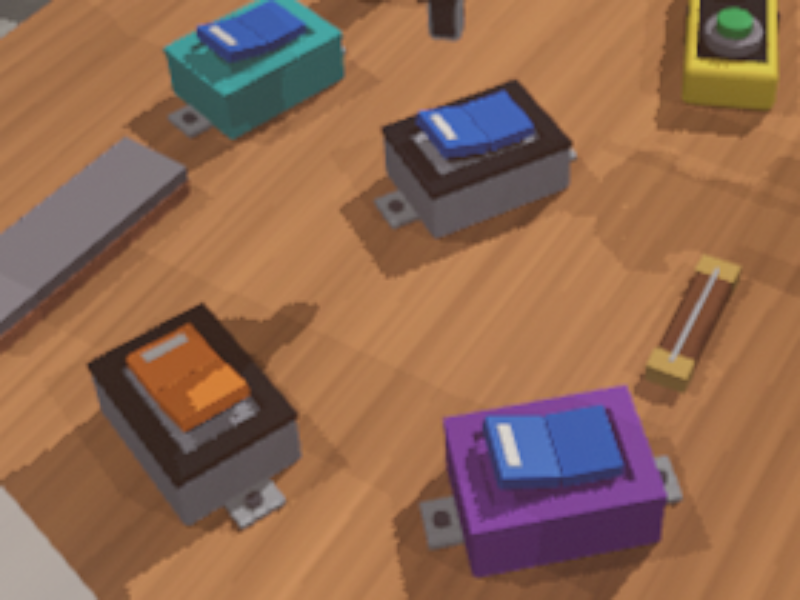

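The orange rocker at crop (190,380) is now tipped with its far (ON) half level and its near half up, so the supply is on. The fingers hang above the blue target. Descending.

Request:
move_arm:
  plan:
    - {"x": 0, "y": 0, "z": 0.04, "yaw": 0, "fingers": 1}
    - {"x": 0, "y": 0, "z": 0.068, "yaw": 0, "fingers": 1}
    - {"x": 0, "y": 0, "z": 0.068, "yaw": 0, "fingers": 1}
    - {"x": 0, "y": 0, "z": 0.068, "yaw": 0, "fingers": 1}

```text
time: 5.2
eef_pos: [0.5852, 0.0132, 0.0737]
tcp_rot: [0.981, 0.193, -0.001, -0.001]
contact_force: [0.4, 0.7, 0.6]
opening: -0.002
finger_force: 0.0
```

```bash
python3 -c "
from h import *
go([.586,.0115,.055])"
```

```text
t 5.2 pos [0.5852 0.0132 0.0737] tool shift [0.0001 0.0019 0.0187] F [0.38 0.66 0.58]
```

Request:
move_arm:
  plan:
    - {"x": 0, "y": 0.001, "z": 0.008, "yaw": 0, "fingers": 1}
    - {"x": 0, "y": 0.001, "z": 0.012, "yaw": 0, "fingers": 1}
    - {"x": 0, "y": 0.001, "z": 0.016, "yaw": 0, "fingers": 1}
    - {"x": 0, "y": 0.001, "z": 0.019, "yaw": 0, "fingers": 1}
    - {"x": 0, "y": 0.001, "z": 0.019, "yaw": 0, "fingers": 1}

```text
time: 5.7
eef_pos: [0.5869, 0.0109, 0.0558]
tcp_rot: [0.981, 0.192, 0.001, 0.0]
contact_force: [1.3, 0.1, 1.9]
opening: -0.001
finger_force: 0.9
```

Request:
move_arm:
  plan:
    - {"x": 0.0, "y": 0, "z": 0.001, "yaw": 0, "fingers": 1}
    - {"x": 0.0, "y": 0, "z": 0.002, "yaw": 0, "fingers": 1}
    - {"x": 0.0, "y": 0, "z": 0.002, "yaw": 0, "fingers": 1}

```text
time: 6.0
eef_pos: [0.587, 0.0109, 0.0549]
tcp_rot: [0.981, 0.192, 0.001, 0.0]
contact_force: [-0.2, 1.0, 6.7]
opening: 0.001
finger_force: 3.7
```

Request:
move_arm:
  plan:
    - {"x": 0.0, "y": 0, "z": 0.001, "yaw": 0, "fingers": 1}
    - {"x": 0.0, "y": 0, "z": 0.001, "yaw": 0, "fingers": 1}

```text
time: 6.2
eef_pos: [0.587, 0.011, 0.0548]
tcp_rot: [0.981, 0.192, 0.0, 0.0]
contact_force: [-2.7, 1.2, 12.3]
opening: 0.002
finger_force: 5.9
```

Request:
move_arm:
  plan:
    - {"x": 0, "y": 0, "z": -0.03, "yaw": 0, "fingers": 1}
    - {"x": 0, "y": 0, "z": -0.07, "yaw": 0, "fingers": 1}
    - {"x": -0.03, "y": 0.024, "z": -0.09, "yaw": 0, "fingers": 1}
    - {"x": -0.068, "y": 0.055, "z": -0.09, "yaw": 0, "fingers": 1}
    - {"x": -0.106, "y": 0.086, "z": -0.09, "yaw": 0, "fingers": 1}

```text
time: 6.7
eef_pos: [0.5194, -0.1098, 0.1429]
tcp_rot: [0.981, 0.193, -0.0, 0.001]
contact_force: [0.7, -0.3, -0.6]
opening: -0.002
finger_force: 0.0
```

Request:
move_arm:
  plan:
    - {"x": -0.038, "y": 0.03, "z": 0, "yaw": 0, "fingers": 1}
    - {"x": -0.07, "y": 0.057, "z": 0, "yaw": 0, "fingers": 1}
    - {"x": -0.0885, "y": 0.071, "z": 0, "yaw": 0, "fingers": 1}
    - {"x": -0.0885, "y": 0.071, "z": 0, "yaw": 0, "fingers": 1}
    - {"x": -0.0885, "y": 0.071, "z": 0, "yaw": 0, "fingers": 1}

```text
time: 7.2
eef_pos: [0.4645, -0.2078, 0.1417]
tcp_rot: [0.981, 0.191, -0.001, -0.001]
contact_force: [0.3, 0.1, -0.2]
opening: 0.002
finger_force: 0.0
```

```bash
python3 -c "
from h import *
go([.4662,-.2077,.058])
a=shot('side','side4.png')
cv2.imwrite('pics/c4.png',cv2.resize(a[170:380,170:450,::-1],(800,600)))"
```

```text
t 7.2 pos [ 0.4645 -0.2078  0.1417] tool shift [0.0017 0.0007 0.0837] F [ 0.31  0.07 -0.23]
```

View pics/c4.png

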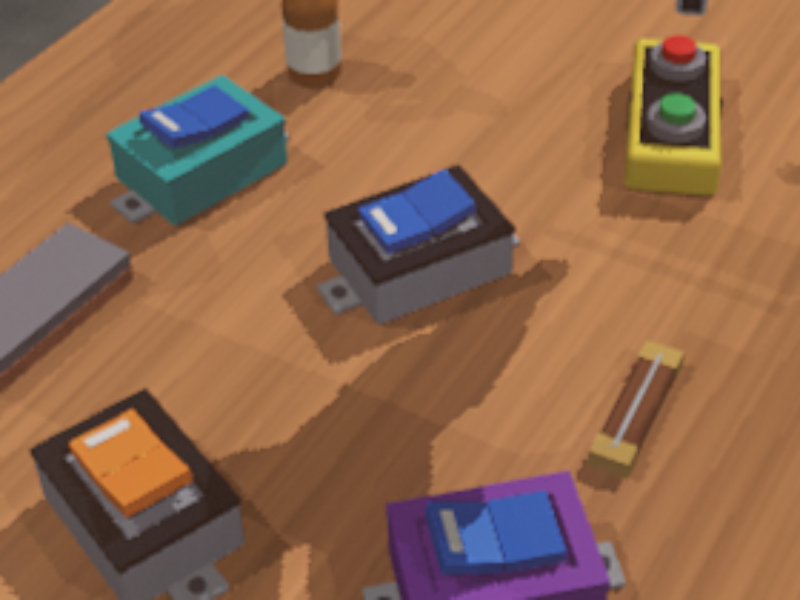

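Both rockers are on: blue at crop (415,210) and orange at (130,460) each have the ON half level. The fingertips are above the green button at (678,110). Descending.

Request:
move_arm:
  plan:
    - {"x": 0.001, "y": 0.001, "z": 0.04, "yaw": 0, "fingers": 1}
    - {"x": 0.001, "y": 0.001, "z": 0.07, "yaw": 0, "fingers": 1}
    - {"x": 0.001, "y": 0.001, "z": 0.074, "yaw": 0, "fingers": 1}
    - {"x": 0.001, "y": 0.001, "z": 0.074, "yaw": 0, "fingers": 1}
    - {"x": 0.001, "y": 0.001, "z": 0.074, "yaw": 0, "fingers": 1}

```text
time: 7.75
eef_pos: [0.4679, -0.2085, 0.0698]
tcp_rot: [0.981, 0.193, 0.001, 0.001]
contact_force: [0.0, -0.0, -0.7]
opening: 0.006
finger_force: 0.0
```

```bash
python3 -c "
from h import *
go([.4662,-.2077,.058])"
```

```text
t 7.75 pos [ 0.4679 -0.2085  0.0698] tool shift [-0.0013 -0.0014  0.0118] F [ 0.02 -0.02 -0.67]
```

Request:
move_arm:
  plan:
    - {"x": -0.001, "y": -0.001, "z": 0.006, "yaw": 0, "fingers": 1}
    - {"x": -0.001, "y": -0.001, "z": 0.01, "yaw": 0, "fingers": 1}
    - {"x": -0.001, "y": -0.001, "z": 0.014, "yaw": 0, "fingers": 1}
    - {"x": -0.001, "y": -0.001, "z": 0.016, "yaw": 0, "fingers": 1}
    - {"x": -0.001, "y": -0.001, "z": 0.016, "yaw": 0, "fingers": 1}

```text
time: 8.25
eef_pos: [0.4658, -0.2081, 0.0529]
tcp_rot: [0.981, 0.192, 0.0, 0.0]
contact_force: [0.2, 0.7, 4.9]
opening: -0.002
finger_force: 2.2
```

Request:
move_arm:
  plan:
    - {"x": 0, "y": 0, "z": 0.001, "yaw": 0, "fingers": 1}
    - {"x": 0, "y": 0, "z": 0.0015, "yaw": 0, "fingers": 1}
    - {"x": 0, "y": 0, "z": 0.002, "yaw": 0, "fingers": 1}
    - {"x": 0, "y": 0, "z": 0.002, "yaw": 0, "fingers": 1}

```text
time: 8.65
eef_pos: [0.4659, -0.2081, 0.0519]
tcp_rot: [0.981, 0.192, 0.0, 0.0]
contact_force: [-2.6, 2.1, 11.6]
opening: -0.0
finger_force: 5.5
```

Fully down: 11.6 N and stopped. Lifting clear.

Request:
move_arm:
  plan:
    - {"x": 0, "y": 0, "z": -0.02, "yaw": 0, "fingers": 1}
    - {"x": 0, "y": 0, "z": -0.06, "yaw": 0, "fingers": 1}
    - {"x": 0, "y": 0, "z": -0.1, "yaw": 0, "fingers": 1}
    - {"x": 0, "y": 0, "z": -0.13, "yaw": 0, "fingers": 1}
    - {"x": 0, "y": 0, "z": -0.13, "yaw": 0, "fingers": 1}

```text
time: 9.15
eef_pos: [0.4676, -0.2096, 0.1853]
tcp_rot: [0.981, 0.192, 0.003, 0.004]
contact_force: [0.4, -0.7, 0.0]
opening: -0.004
finger_force: 0.0
```

```bash
python3 -c "
from h import *
go([.4662,-.2077,.058])
a=shot('side','side5.png')
cv2.imwrite('pics/c5.png',cv2.resize(a[170:380,170:450,::-1],(800,600)))"
```

```text
t 9.15 pos [ 0.4676 -0.2096  0.1853] tool shift [-0.0012 -0.0033  0.1273] F [ 0.42 -0.74  0.05]
```

View pics/c5.png

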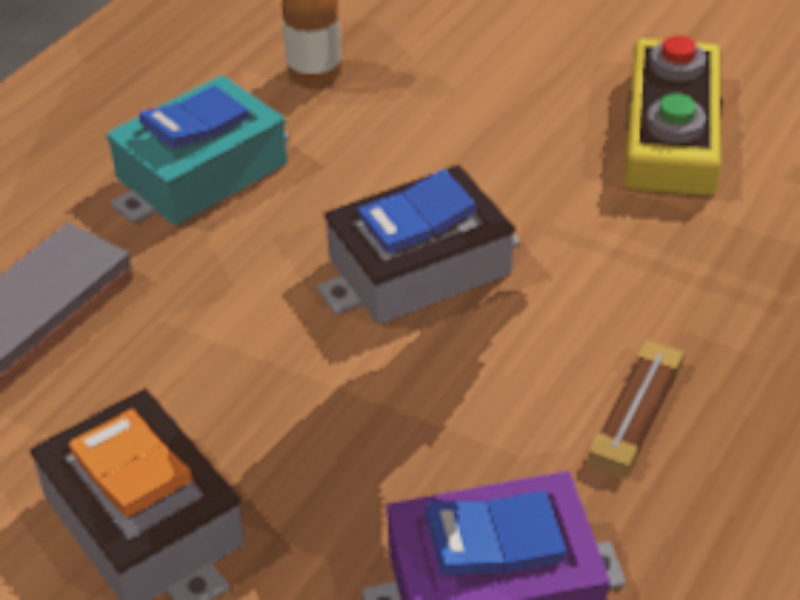

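The view shows both rockers still on, the green button up again at (678,110), and the remote and bystanders where they were.

```bash
python3 -c "
from plant import ctrl
print(ctrl.sign_off())"
```

```text
the job is handed in; nothing more can be done
None
```

I switched on the supply, then the extractor, then pressed START to its stop and let it come up; the last picture before I handed in showed both rockers on and nothing else moved, though the sign-off returned no verdict.

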